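# Index the vial carousel and tip a tray of vials down its chute

### The job

Turn the carousel by its bar knob until its one wide compartment is centred under the steel chute, then lift the tray of three vials by its upright grip plate and tip the vials down the chute so that all three end up in that wide compartment. Do not touch the vials with the fingers and leave the other things on the bench where they are. Finish with the empty tray set down upright on the bench and the wide compartment still centred under the chute.

Things in the scene. Friction and masses are not known exactly. Their poses are not given: they have to be found in the camera images.
- carousel: Round white carousel, 300 mm across; origin at the middle of its underside, axes as the knob's. Wall tops 100 mm, floor 30 mm above the bench, rising inward to 51 mm at the hub (90 mm across, 115 mm high). Seven compartments: one wide one, the quarter of the disc between its +x and +y directions, and six narrow ones of an eighth each. Turns endlessly both ways about its vertical axis with a drag of about 0.12 N m, stays where left.
- knob (a point): Middle of the black bar knob on top of the carousel's axis, turning with it. Bar 64 mm long (x), 16 mm wide (y), 36 mm high; this point is half-way up, 153 mm above the bench; below the bar a thin stem (16 mm across) for 20 mm. z: up. At the start the wide compartment is 1.8 rad or more away from the chute, so plan to regrasp the bar.
- bay (a point): Middle of the wide compartment's floor, 105 mm out from the carousel's axis, half-way between the knob frame's +x and +y, 30 mm above the bench (just under the cone's foot). Turns with the carousel; axes as the knob's.
- drop (a point): Fixed point under the chute's lower lip, 105 mm from the carousel's axis, 85 mm below the lip: the bay point must be brought here. y: level, uphill along the chute, away from the carousel; x: across the chute; z: up. Carousel, chute and base stand elsewhere at each start, always in the same relation.
- chute_top (a point): Middle of the upper end of the polished steel chute's floor, 174 mm above the bench, axes as drop. A straight trough, 100 mm wide inside, open at the top and both ends, side walls 45 mm high; its floor falls at 27 degrees along -y, over 116 mm of level distance, to its lower lip 115 mm above the bench, straight above drop. Vials slide or roll down it.
- tray_grip (a point): Grip point of the grey vial tray: middle of its upright grip plate, 83 mm above the tray's underside. Plate 12 mm thick (y), 60 mm wide (x); its top is 22 mm above this point. The tray starts standing on the bench. y: level, from the pouring lip to the plate; z: up. Tray 84 mm wide (x), 112 mm long (y), side walls 35 mm high, about 0.16 kg empty.
- tray_lip (a point): Middle of the tray's open pouring edge: 106 mm from the grip point along -y and 77 mm below it, axes as tray_grip. A 2 mm ridge along this edge keeps the vials from rolling out until the tray is tipped about 30 degrees, lip down; at 45 to 50 degrees they come out.
- vial1_mid (a point): Centre of a capped glass vial, 62 mm long along its x axis, 28 mm across, 30 g. At the start the three vials lie side by side across the tray (along the tray's x), near-touching; this one is nearest the lip.
- vial2_mid (a point): Centre of the second vial, like the first; it starts in the middle of the tray.
- vial3_mid (a point): Centre of the third vial, like the first; it starts nearest the grip plate.
- vial1: The first vial; origin at its centre.
- vial2: The second vial; origin at its centre.
- vial3: The third vial; origin at its centre.
- chute: The fixed steel chute; its origin lies on the bench below the carousel's axis, axes as drop.
- tray: The grey vial tray; origin at the middle of its underside, 56 mm from the grip plate's middle; z up.
- tube_box_mid (a point): Bystander: grey open box of capped tubes without a grip plate, 100 x 115 mm, 45 mm high; this is its centre. It stands on the side of the carousel opposite the tray; which of them stands left or right changes.
- bottle: Bystander: clear bottle with blue cap, 66 mm across, 140 mm high; origin at the centre of its underside.
- jar: Bystander: amber jar with blue cap, 68 mm across, 100 mm high; origin at the centre of its underside.
- beaker: Bystander: open glass beaker, 72 mm across, 90 mm high; origin at the centre of its underside.
- pen: Bystander: white marker pen lying on the bench, 130 mm long, 12 mm thick.
- spatula: Bystander: spatula lying on the bench, 170 mm long.
There are look-alikes about, which are no part of the job. What is shaped like the vial3 but purple is not meant. What is shaped like the tray but turquoise is not meant.

How it is judged (in metres and radians):
On the way, in this order (a step that is already met when the one before it is completed fails the run):
1. the wide compartment is centred under the chute (bay within 20 mm of drop) with every vial still in the tray (horizontal distance between bay and drop below 0.02 m and distance between each of vial1_mid, vial2_mid, vial3_mid and tray below 0.075 m), for 0.3 s.
2. the vials are tipped onto the chute from the tray (contact force between any of vial1, vial2, vial3 and chute above 0.02 N).
At the end, for the whole second after the job is handed in: All three vials lie at rest in the carousel's wide compartment (centres inside its quarter and walls, below the wall tops at 100 mm), that compartment is still within 20 mm of centred under the chute, and the empty tray stands upright (within 0.1 rad) and still on the bench (x of each of vial1_mid, vial2_mid, vial3_mid in the frame of knob above 0.004 m and y of each of vial1_mid, vial2_mid, vial3_mid in the frame of knob above 0.004 m and horizontal distance between each of vial1_mid, vial2_mid, vial3_mid and knob below 0.15 m and height (world z) of each of vial1_mid, vial2_mid, vial3_mid below 0.1 m and linear speed of each of vial1, vial2, vial3 below 0.03 m/s and horizontal distance between bay and drop below 0.02 m and angle between tray's own z axis and vertical below 0.1 rad and height (world z) of tray below 0.012 m and linear speed of tray below 0.02 m/s); the robot touches nothing.
It fails at once if a vial is touched by the fingers (contact force between the fingers and vial1 above 0.5 N or contact force between the fingers and vial2 above 0.5 N or contact force between the fingers and vial3 above 0.5 N).
It fails at once if a bystander is moved by more than 40 mm (distance of any of tube_box_mid, bottle, jar, beaker, pen, spatula from where it was at the start of the episode above 0.04 m).
It also fails if it takes over 70 s, if anything falls off the work surface, if the arm or the gripper's body presses on something with over 40 N, if the wrist force passes 120 N, or if a joint passes its speed limit or range.

### The arm

A 6-joint arm with a two-finger parallel gripper is mounted at the origin on the work surface. World frame = base frame: x ahead of the robot, y to its left, z up, the work surface at z = 0. Lengths are in m, angles in degrees, forces in N, time in s.
With the tool pointing down it reaches from about 0.4 to 0.825 m from the base axis. Payload 7 kg.
Tool frame: the origin (TCP) lies between the finger pads; the fingertips stand 22 mm ahead of it and the grasp point (between the pads) lies 3 mm ahead of it; z points along the fingers, y is the direction in which the jaws open and shut (so a half turn about z gives the same grasp; the last joint's range is limited). The gripper opens to 88 mm and grips with 3 to 60 N. Pads are 19 mm wide; open, the fingers measure 130 mm over their backs; the gripper's body (78 mm by 193 mm) begins 47 mm behind the grasp point.
Start: joints at [89.96, 20.546, 0.682, 0, -70.136, -16.507], TCP at [0.192, 0.647, 0.249] pointing down, gripper open.
Joint ranges: [-176.03, 176.03], [-82.01, 121.73], [-58.28, 71.71], [-173.87, 95.51], [-174.79, -0.11], [-173.66, 173.66]. Speed limits (degrees/s): [136.94, 136.94, 172.46, 180, 180, 180].

### API

Orientations are given as [roll, pitch, yaw] about the fixed x, y, z axes, in that order (R = Rz(yaw) Ry(pitch) Rx(roll)).
In Python, from plant import telemetry, cams, r gives the robot as it stands.
- The arm moves only by the tool carry_out, never from a script. Its argument "commands" is one flat list of numbers, 5 for each row, row after row: the shift along the world's x, y, z as a fraction of full scale, then the turn about the world's z as a fraction of full scale, then the gripper's target within -1 to 1 (shut at 1, half-way at 0, fully open at -1). In form: [x, y, z, turn, claw, x, y, z, turn, claw, ...]. A call has 1 to 8 rows; each row shifts and turns the commanded pose from where the row before left it; what a row does not reach is not made up. Full scale, the value 1, is 0.04 m for a shift and 4 degrees for a turn. A row lasts 1/10 s, in which the tool goes at most 50 mm and 8.59 degrees, less where a joint would pass 70% of its speed; a pose out of reach is approached as far as the arm can. A call with a number of a shift or a turn outside -1 to 1 is refused whole. A call with a gripper value outside its range is refused whole. The fingers move at their own pace and stop on an object; "grip_force" is the grip in N (left out, the last holds). Time passes only in rows, so rows that do not move let the fingers close. It gives the time, the measured TCP pose, the force and the opening at its end, in the units of the state.
- telemetry.get_state(): the state, without advancing time (a new reading comes with each control period).
- cams.capture(name): name is "side" or "top" or "wrist"; returns a dict with "frame" (420x560x3 uint8, red, green, blue), "camera_matrix" (3x3 intrinsics, pixels), "k1" (the pictures are not rectified: a ray, as slopes to the right and down, at radius r is drawn at 1 + k1 r^2 times it, then the intrinsics apply), "camera_from_world" (4x4, takes a point from world to camera coordinates); the wrist camera has in their place "mount" (4x4, takes a point from camera to tool coordinates, whose origin is the TCP and whose axes are the flange's). Camera axes: x right, y down, z forward; pixel columns grow to the right and rows downward; lengths in m; the calibration is good to about 2 mm. A picture is of the moment at which its call begins: read the wrist's pose just before it. There is no depth.
- r.close_job(): hands the job in, once; it reports no verdict.
The state is a dict: "time_s": time; "joints": joint angles; "qd": joint speeds; "joint_torque": joint torques, N m; "tcp_pos": TCP position; "eef_rot": TCP orientation; "contact_force": force on the tool from outside, world axes, zero at the start; "moment": the same for the moment, N m; "gripper_width": finger opening in m.
Only numpy, scipy, OpenCV 4.12 (cv2) and the standard library are available. Lean on these libraries where they do the work, as an engineer would, in place of code of your own. Each camera call takes 0.05 s, during which the arm holds its last target. There are 200 camera calls.

## Working session

There is one attempt and no reset: what is moved stays moved. The work goes in short steps, Python scripts to look and compute and a tool call to move; the robot and the scene stay as the last step left them, time stands still between calls to the robot, and variables do not carry over. Pictures are saved under pics/ and viewed, about 8 in all and at most 12, crops included, and the job is handed in when it is done.

Besides the shell and the picture viewer there is one more tool, called as a command line: name --argument value ..., lists and objects as JSON in quotes. carry_out: Moves the arm, as the interface text tells. Shift numbers are shares of 0.04 m and turn numbers shares of 4 degrees, none past 1 either way. Its arguments: {"type":"object","properties":{"commands":{"type":"array"},"grip_force":{"type":"number"}},"required":["commands"]}

```bash
ls; mkdir -p pics
cat > h.py <<'E'
import numpy as np, cv2
from plant import telemetry, cams, r
from scipy.spatial.transform import Rotation as R
def save(n,c):
    d=cams.capture(c); cv2.imwrite(f'pics/{n}.png',d['frame'][:,:,::-1]); np.savez(f'pics/{n}.npz',**{k:np.array(v) for k,v in d.items()}); return d
def cal(n):
    d=np.load(f'pics/{n}.npz'); return d['frame'],d['camera_matrix'],float(d['k1']),d['camera_from_world']
def ray(n,u,v):
    f,K,k,T=cal(n); p=np.linalg.solve(K,[u,v,1])[:2]; s=p.copy()
    for _ in range(30): s=p/(1+k*(s@s))
    Rw=T[:3,:3].T; return -Rw@T[:3,3], Rw@np.array([*s,1])
def at(n,u,v,z):
    o,d=ray(n,u,v); return o+d*(z-o[2])/d[2]
def pix(n,P):
    f,K,k,T=cal(n); P=np.atleast_2d(P); c=P@T[:3,:3].T+T[:3,3]; s=c[:,:2]/c[:,2:]; s=s*(1+k*(s**2).sum(1,keepdims=True))
    return s@K[:2,:2].T+K[:2,2]
E
python3 - <<'E'
from h import *
s=telemetry.get_state(); print(s)
a=save('top0','top')['frame']; b=save('side0','side')['frame']; 
print(cal('top0')[1:], cal('side0')[1:])
E
```

```text
pics
{'time_s': 0.0, 'joints': array([ 8.99592104e+01,  2.05918407e+01,  6.33954150e-01, -2.27600740e-02,
       -7.01351150e+01, -1.65065828e+01]), 'qd': array([ 0.07024083, -0.08681494, -0.0464381 ,  0.04519214,  0.00232554,
       -0.02722477]), 'joint_torque': array([ 1.37433013e-03, -5.82713664e+01,  2.93049073e+01,  6.99698567e+00,
        6.95427079e-03, -1.62337628e-04]), 'tcp_pos': array([0.19212734, 0.64660514, 0.24761114]), 'eef_rot': array([ 1.79904752e+02, -5.91299163e-03, -1.65551188e+01]), 'contact_force': array([0.08942565, 0.4060401 , 0.1800502 ]), 'moment': array([ 0.01014258, -0.03499124, -0.03584532]), 'gripper_width': 0.08735958473487726}
(array([[513.78521608,   0.        , 284.23658627],
       [  0.        , 513.78521608, 213.34531915],
       [  0.        ,   0.        ,   1.        ]]), 0.06730191146061117, array([[ 0.00314531, -0.9999851 ,  0.00446147,  0.00688815],
       [-0.98331035, -0.00390439, -0.18189421,  0.53026124],
       [ 0.18190892, -0.0038149 , -0.98330798,  1.40171424],
       [ 0.        ,  0.        ,  0.        ,  1.        ]])) (array([[382.29112631,   0.        , 280.34447516],
       [  0.        , 382.29112631, 206.17911812],
       [  0.        ,   0.        ,   1.        ]]), -0.006145904795866529, array([[-0.77916525, -0.62665804,  0.01418531,  0.40772984],
       [-0.44872916,  0.54184764, -0.71066396,  0.32157415],
       [ 0.43765701, -0.56009002, -0.70338859,  0.88576916],
       [ 0.        ,  0.        ,  0.        ,  1.        ]]))
```

View pics/top0.png

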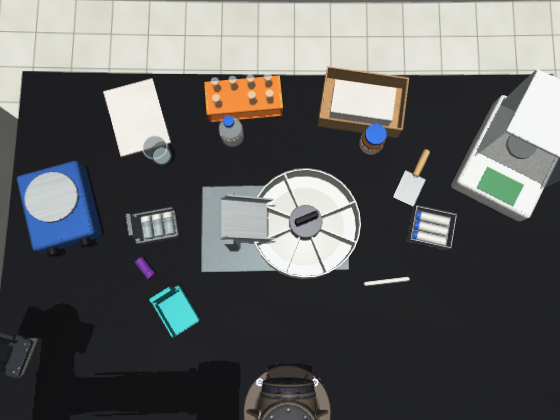

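View pics/side0.png

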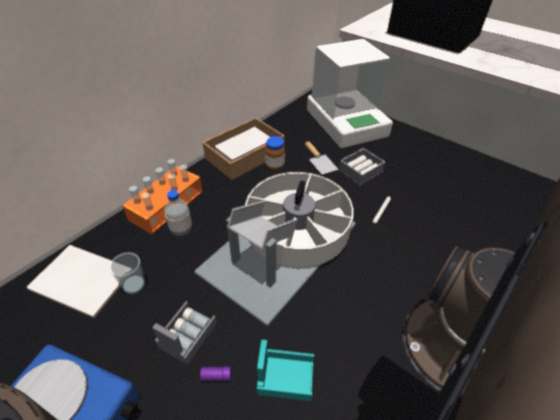

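Run:
```python
import cv2
a=cv2.imread('pics/top0.png')
c=cv2.resize(a[160:285,110:370],None,fx=3,fy=3,interpolation=cv2.INTER_CUBIC)
b=cv2.resize(cv2.imread('pics/side0.png')[295:365,140:340],None,fx=3,fy=3,interpolation=cv2.INTER_CUBIC)
b=cv2.copyMakeBorder(b,0,0,0,180,cv2.BORDER_CONSTANT)
cv2.imwrite('pics/crop0.png',cv2.vconcat([c,b]))
```

```text
(no output)
```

View pics/crop0.png

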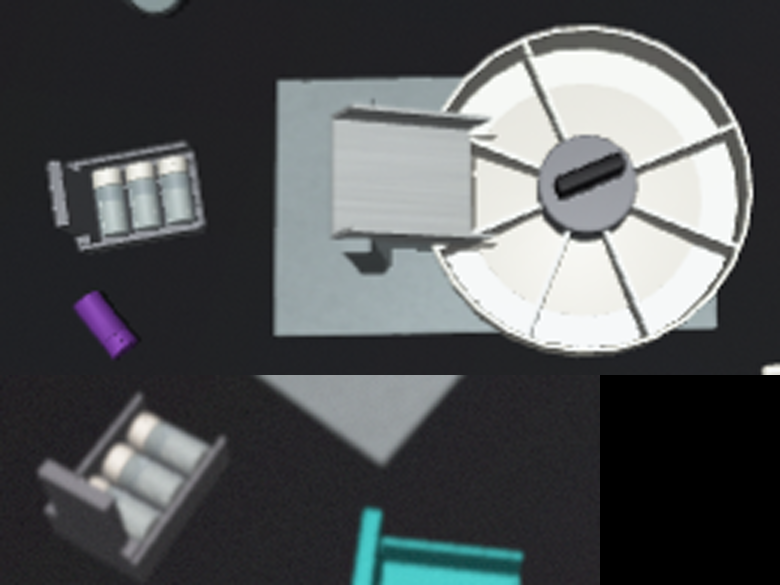

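Run:
```python
from h import *
from scipy.optimize import least_squares as LS
np.set_printoptions(precision=4,suppress=True)
C=lambda u,v:(110+(u-1)/3,160+(v-1)/3)
W=lambda u,v,z:at('top0',*C(u,v),z)[:2]
rim=np.array([W(u,v,.1) for u,v in [(752,190),(590,25),(590,353),(525,37),(535,343),(690,80),(690,300)]])
f=LS(lambda p:np.hypot(*(rim-p[:2]).T)-.15,[.6,0]); print('rim c',f.x,'res',f.fun)
hub=np.array([W(u,v,.115) for u,v in [(588,135),(538,183),(637,183)]]); print('hub',LS(lambda p:np.hypot(*(hub-p[:2]).T)-.045,[.6,0]).x)
print('knob top mid',W(590,174,.171),'ends',W(558,187,.171),W(622,160,.171))
c=f.x
for u,v in [(525,45),(735,130),(730,245),(640,330),(535,330)]:
    d=W(u,v,.1)-c; print('div',np.degrees(np.arctan2(d[1],d[0])),np.hypot(*d))
u1,u2=W(332,119,.174),W(332,233,.174); l1,l2=W(471,124,.115),W(473,237,.115)
print('chute',u1,u2,l1,l2)
m=(u1+u2)/2; 
for d in [(m-(l1+l2)/2),m-c]: print('chute dir',np.degrees(np.arctan2(d[1],d[0])),np.hypot(*d))
print('plate',[W(*p,.105) for p in [(50,162),(60,160),(67,222),(55,225)]])
print('lip wall tops',W(187,143,.035),W(205,226,.035),'bottoms?')
```

```text
rim c [ 0.4982 -0.0397] res [ 0.0077  0.0008  0.0005 -0.0033 -0.0034 -0.0072 -0.0066]
hub [ 0.497  -0.0481]
knob top mid [ 0.4965 -0.0477] ends [ 0.4851 -0.0202] [ 0.5088 -0.0753]
div 20.035393231369746 0.13949321382706983
div -70.07495476677654 0.15264926824685116
div -111.31480690693134 0.1467453604293022
div -156.96379118243252 0.14091743962094463
div 163.66211806532718 0.13553392662937477
chute [0.5432 0.1745] [0.4442 0.1719] [0.5517 0.0566] [0.4491 0.0539]
chute dir 93.24962312079619 0.11812073260490011
chute dir 91.20413081159289 0.2128931593413585
plate [array([0.5172, 0.4338]), array([0.5191, 0.425 ]), array([0.463 , 0.4156]), array([0.4602, 0.426 ])]
lip wall tops [0.5489 0.328 ] [0.4695 0.3078] bottoms?
```

carry_out --commands '[0, 0, 1, -0.98, -1, 0.42, -0.96, 0, -0.98, -1, 0.42, -0.96, 0, -0.98, -1, 0.42, -0.96, 0, -0.98, -1, 0.42, -0.96, 0, -0.98, -1, 0.42, -0.96, 0, -0.98, -1, 0.42, -0.96, 0, -0.98, -1, 0.42, -0.96, 0, -0.98, -1]' --grip_force 25

```text
time_s: 0.9
tcp_pos: [0.3101, 0.3764, 0.2883]
eef_rot: [180.0, -0.0, -48.1]
contact_force: [0.1, 0.4, -0.1]
gripper_width: 0.0876
```

carry_out --commands '[0.42, -0.96, 0, -0.98, -1, 0.42, -0.96, 0, -0.98, -1, 0.42, -0.96, 0, -0.98, -1, 0.42, -0.96, 0, -0.98, -1, 0.42, -0.96, 0, -0.98, -1, 0.42, -0.96, 0, 0, -1, 0.42, -0.96, 0, 0, -1, 0.42, -0.96, 0, 0, -1]'

```text
time_s: 1.7
tcp_pos: [0.4444, 0.0693, 0.2886]
eef_rot: [-180.0, 0.0, -67.5]
contact_force: [0.9, 0.5, -0.2]
gripper_width: 0.0877
```

carry_out --commands '[0.42, -0.96, 0, 0, -1, 0.42, -0.96, 0, 0, -1, 0.42, -0.96, 0, 0, -1, 0.06, -0.08, 0, 0, -1, 0, 0, 0, 0, -1, 0, 0, 0, 0, -1]'

```text
time_s: 2.3
tcp_pos: [0.4967, -0.047, 0.2883]
eef_rot: [180.0, 0.0, -67.5]
contact_force: [-0.1, -0.1, -0.0]
gripper_width: 0.0877
```

carry_out --commands '[0, 0, -0.8, 0, -1, 0, 0, -0.8, 0, -1, 0, 0, -0.8, 0, -1, 0, 0, -0.8, 0, -1, 0, 0, 0, 0, 1, 0, 0, 0, 0, 1, 0, 0, 0, 0, 1, 0, 0, 0, 0, 1]'

```text
time_s: 3.1
tcp_pos: [0.4981, -0.0469, 0.1624]
eef_rot: [-179.8, -0.0, -67.5]
contact_force: [0.3, -0.1, 1.3]
gripper_width: 0.061
```

carry_out --commands '[0, 0, 0, 0, 1, 0, 0, 0, 0, 1]'

```text
time_s: 3.3
tcp_pos: [0.4974, -0.0473, 0.1613]
eef_rot: [-179.9, -0.0, -67.5]
contact_force: [0.5, -0.2, 0.4]
gripper_width: 0.0452
```

carry_out --commands '[0, 0, 0, 0, 1, 0, 0, 0, 0, 1, 0, 0, 0, 0, 1, 0, 0, 0, 0, 1, 0, 0, 0, 0, 1, 0, 0, 0, 0, 1]'

```text
time_s: 3.9
tcp_pos: [0.4994, -0.0465, 0.1608]
eef_rot: [-179.8, -0.0, -67.5]
contact_force: [8.7, 2.4, -4.8]
gripper_width: 0.0161
```

carry_out --commands '[0, 0, 0, 0.5, 1, 0, 0, 0, 1, 1, 0, 0, 0, 1, 1, 0, 0, 0, 1, 1, 0, 0, 0, 1, 1, 0, 0, 0, 1, 1, 0, 0, 0, 1, 1, 0, 0, 0, 1, 1]'

```text
time_s: 4.7
tcp_pos: [0.4988, -0.0469, 0.1608]
eef_rot: [-179.9, -0.1, -37.3]
contact_force: [6.4, 0.5, -3.8]
gripper_width: 0.0157
```

carry_out --commands '[0.05, 0, 0, 1, 1, 0, 0, 0, 1, 1, 0, 0, 0, 1, 1, 0, 0, 0, 1, 1, 0, 0, 0, 1, 1, 0, 0, 0, 1, 1, 0, 0, 0, 1, 1, 0, 0, 0, 1, 1]'

```text
time_s: 5.5
tcp_pos: [0.4986, -0.0477, 0.1608]
eef_rot: [180.0, 0.0, -5.4]
contact_force: [-2.5, -0.7, 3.6]
gripper_width: 0.0161
```

carry_out --commands '[0, 0, 0, 1, 1, 0, 0, 0, 1, 1, 0, 0, 0, 1, 1, 0, 0, 0, 1, 1, 0, 0, 0, 1, 1, 0, 0, 0, 1, 1, 0, 0, 0, 1, 1, 0, 0, 0, 1, 1]'

```text
time_s: 6.3
tcp_pos: [0.4987, -0.0484, 0.1608]
eef_rot: [179.9, 0.1, 26.6]
contact_force: [-0.4, -6.9, 3.1]
gripper_width: 0.0158
```

carry_out --commands '[0, 0, 0, 1, 1, 0, 0, 0, 1, 1, 0, 0, 0, 1, 1, 0, 0, 0, 1, 1, 0, 0, 0, 0.9, 1, 0, 0, 0, 0, 1, 0, 0, 0, 0, 1, 0, 0, 0, 0, 1]'

```text
time_s: 7.1
tcp_pos: [0.499, -0.0488, 0.1607]
eef_rot: [179.9, 0.1, 46.1]
contact_force: [1.7, -8.5, 0.1]
gripper_width: 0.0156
```

carry_out --commands '[0, 0, 0, 0, -1, 0, 0, 0, 0, -1, 0, 0, 0, 0, -1, 0, 0, 0, 0, -1, 0, 0, 0, 0, -1, 0, 0, 0.3, 0, -1, 0, 0, 1, 0, -1, 0, 0, 1, 0, -1]'

```text
time_s: 7.9
tcp_pos: [0.4986, -0.0475, 0.2541]
eef_rot: [-180.0, 0.1, 46.1]
contact_force: [1.5, 1.1, 0.2]
gripper_width: 0.0746
```

carry_out --commands '[0, 0, 0.9, 0.95, -1, 0, 0.98, 0, 0.95, -1, 0, 0.98, 0, 0.95, -1, 0, 0.98, 0, 0.95, -1, 0, 0.98, 0, 0.95, -1, 0, 0.98, 0, 0.95, -1, 0, 0.98, 0, 0.95, -1, 0, 0.98, 0, 0.95, -1]'

```text
time_s: 8.7
tcp_pos: [0.4988, 0.2287, 0.2898]
eef_rot: [180.0, -0.1, 76.7]
contact_force: [0.3, 0.4, -0.5]
gripper_width: 0.0879
```

carry_out --commands '[0, 0.98, 0, 0.95, -1, 0, 0.98, 0, 0.95, -1, 0, 0.98, 0, 0.95, -1, 0, 0.98, 0, 0.95, -1, -0.2, 0.98, 0, 0.95, -1, 0, 0.05, 0, 0.95, -1, 0, 0, 0, 0, -1, 0, 0, 0, 0, -1]'

```text
time_s: 9.5
tcp_pos: [0.491, 0.4248, 0.2891]
eef_rot: [180.0, -0.0, 99.2]
contact_force: [0.3, 0.0, 0.9]
gripper_width: 0.0882
```

Run:
```python
from h import *
s=telemetry.get_state(); print(s['tcp_pos'],s['eef_rot'],s['joints'])
d=save('w1','wrist'); print(d['mount'],d['camera_matrix'],d['k1']); np.savez('pics/w1s.npz',p=s['tcp_pos'],e=s['eef_rot'])
t=save('top1','top')['frame'][:,:,::-1]
a=cv2.resize(t[160:285,210:370],None,fx=2.5,fy=2.5,interpolation=cv2.INTER_CUBIC)
w=d['frame'][:,:,::-1]; b=cv2.copyMakeBorder(w,0,0,0,0,cv2.BORDER_CONSTANT)
cv2.imwrite('pics/tc1.png',a)
```

```text
[0.49100878 0.4247595  0.28912992] [ 1.79987131e+02 -3.78065920e-03  9.91941421e+01] [ 5.80493171e+01  1.69064887e+01  7.17791670e-01  7.50166447e-03
 -7.37999885e+01  1.31142732e+02]
[[-3.70742159e-04 -9.60639785e-01 -2.77796807e-01  7.58062081e-02]
 [ 9.99999718e-01 -5.37473355e-04  5.24038541e-04  1.36144324e-03]
 [-6.52720653e-04 -2.77796534e-01  9.60639714e-01 -1.35685644e-01]
 [ 0.00000000e+00  0.00000000e+00  0.00000000e+00  1.00000000e+00]] [[375.8541535    0.         284.39975119]
 [  0.         375.8541535  209.03363784]
 [  0.           0.           1.        ]] -0.10596472007406284
```

View pics/w1.png

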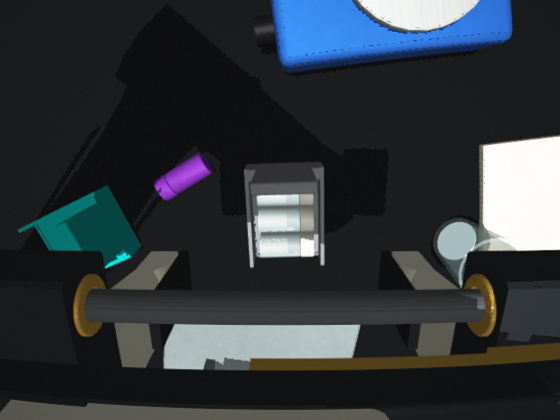

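View pics/tc1.png

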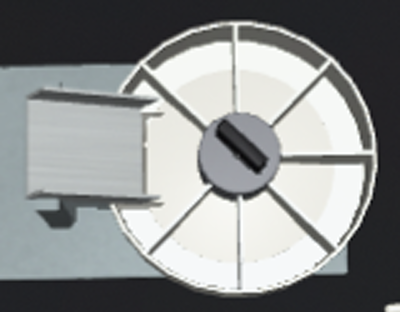

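Run:
```python
from h import *
d=np.load('pics/w1.npz'); s=np.load('pics/w1s.npz')
T=np.eye(4); T[:3,:3]=R.from_euler('xyz',s['e'],degrees=True).as_matrix(); T[:3,3]=s['p']
M=T@d['mount']; I=np.linalg.inv(M)
np.savez('pics/w1.npz',**{**{k:d[k] for k in d},'camera_from_world':I})
for n,u,v,z in [('plate back L',245,165,.105),('plate back R',323,163,.105),('wall tip L',250,266,.035),('wall tip R',324,264,.035)]:
    print(n,at('w1',u,v,z))
# predicted plate outline for the estimate
c=np.array([.490,.425]); y=np.radians(9.3); X=np.array([np.cos(y),np.sin(y)]); Y=np.array([-X[1],X[0]])
print(pix('w1',[[*(c+a*X+b*Y),.105] for a,b in [(-.03,-.006),(.03,-.006),(-.03,.006),(.03,.006)]]))
g=cv2.resize(d['frame'][145:280,230:340][:,:,::-1],None,fx=5,fy=4.4,interpolation=cv2.INTER_CUBIC)
g=cv2.convertScaleAbs(g,alpha=1.6,beta=20);cv2.imwrite('pics/w1c.png',g)
```

```text
plate back L [0.45554559 0.44203819 0.105     ]
plate back R [0.5213653  0.45440987 0.105     ]
wall tip L [0.4707483  0.31606267 0.035     ]
wall tip R [0.55307288 0.33180923 0.035     ]
[[247.37631443 197.01870322]
 [315.67698167 196.85346004]
 [246.98274262 183.65106441]
 [315.95319496 183.48072262]]
```

View pics/w1c.png

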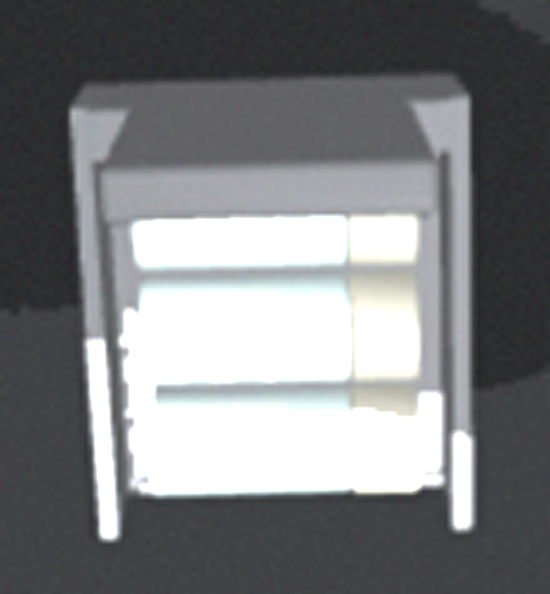

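carry_out --commands '[0.03, 0.05, -0.9, 0, -1, 0, 0, -0.9, 0, -1, 0, 0, -0.9, 0, -1, 0, 0, -0.9, 0, -1, 0, 0, -0.9, 0, -1, 0, 0, -0.8, 0, -1, 0, 0, -0.3, 0, -1, 0, 0, 0, 0, -1]'

```text
time_s: 10.4
tcp_pos: [0.4921, 0.4257, 0.0634]
eef_rot: [-179.9, 0.1, 99.2]
contact_force: [0.4, 0.5, 0.8]
gripper_width: 0.0874
```

carry_out --commands '[0, 0, 0, 0, 1, 0, 0, 0, 0, 1, 0, 0, 0, 0, 1, 0, 0, 0, 0, 1, 0, 0, 0, 0, 1, 0, 0, 0, 0, 1, 0, 0, 0, 0, 1, 0, 0, 0, 0, 1]' --grip_force 55

```text
time_s: 11.2
tcp_pos: [0.4923, 0.4275, 0.0657]
eef_rot: [180.0, -0.1, 99.3]
contact_force: [-2.9, 0.1, 6.9]
gripper_width: 0.06
```

carry_out --commands '[0, 0, 0.3, 0, 1, 0, 0, 0.5, 0, 1, 0, 0, 0.5, 0, 1, 0, 0, 0, 0, 1]'

```text
time_s: 11.6
tcp_pos: [0.4935, 0.4283, 0.1199]
eef_rot: [179.8, -0.2, 99.3]
contact_force: [1.2, 1.1, -2.6]
gripper_width: 0.0597
```

Run:
```python
from h import *
s=telemetry.get_state(); print(s['tcp_pos'],s['contact_force'],s['moment'],s['gripper_width'])
a=save('s2','side')['frame'][:,:,::-1]
cv2.imwrite('pics/s2c.png',cv2.resize(a[230:400,90:300],None,fx=3,fy=3,interpolation=cv2.INTER_CUBIC))
```

```text
[0.49345269 0.42832631 0.11993425] [ 1.2222052   1.11511476 -2.64075774] [ 0.21641041 -0.20512757 -0.03948881] 0.05972171654886051
```

View pics/s2c.png

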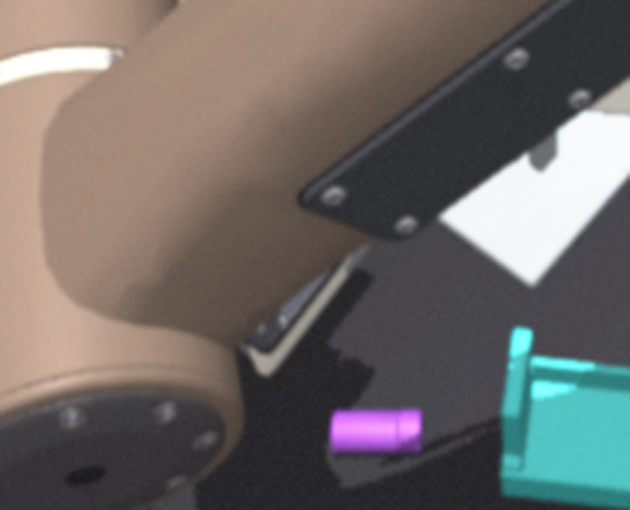

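carry_out --commands '[0, 0, 0.5, 0, 1, 0, 0, 0.8, 0, 1, 0, 0, 0.8, -0.5, 1, 0, -0.2, 0.8, -0.5, 1, 0, -0.4, 0.8, -0.5, 1, 0, -0.6, 0.6, -0.5, 1, 0, -0.7, 0.33, 0, 1, 0, -0.7, 0, 0, 1]'

```text
time_s: 12.45
tcp_pos: [0.4925, 0.3225, 0.3029]
eef_rot: [179.9, -0.1, 91.3]
contact_force: [0.7, -0.3, -3.2]
gripper_width: 0.0598
```

carry_out --commands '[0, -0.7, 0, 0, 1, 0, -0.7, 0, 0, 1, 0, -0.7, 0, 0, 1, 0, -0.6, 0, 0, 1, 0, -0.4, 0, 0, 1, 0, -0.2, 0, 0, 1, 0, -0.15, 0, 0, 1, 0, 0, 0, 0, 1]'

```text
time_s: 13.25
tcp_pos: [0.4923, 0.185, 0.3016]
eef_rot: [-180.0, 0.0, 91.3]
contact_force: [0.3, 0.9, -2.8]
gripper_width: 0.0597
```

Run:
```python
from h import *
s=telemetry.get_state(); print(s['tcp_pos'],s['eef_rot'],s['contact_force'],s['moment'],s['gripper_width'])
a=save('s3','side')['frame'][:,:,::-1]; w=save('w3','wrist')['frame'][:,:,::-1]; t=save('t3','top')['frame'][:,:,::-1]
q=lambda i:cv2.resize(i,(400,300))
cv2.imwrite('pics/m3.png',cv2.vconcat([cv2.hconcat([q(a[110:290,160:400]),q(t[140:305,150:370])]),cv2.hconcat([q(w),q(w[120:330,140:420])])]))
```

```text
[0.49229545 0.18495939 0.30155677] [-1.79984899e+02  1.72828916e-03  9.12743529e+01] [ 0.27409387  0.93150833 -2.82646217] [ 0.06783824 -0.12185514 -0.0185306 ] 0.059671213728517664
```

View pics/m3.png

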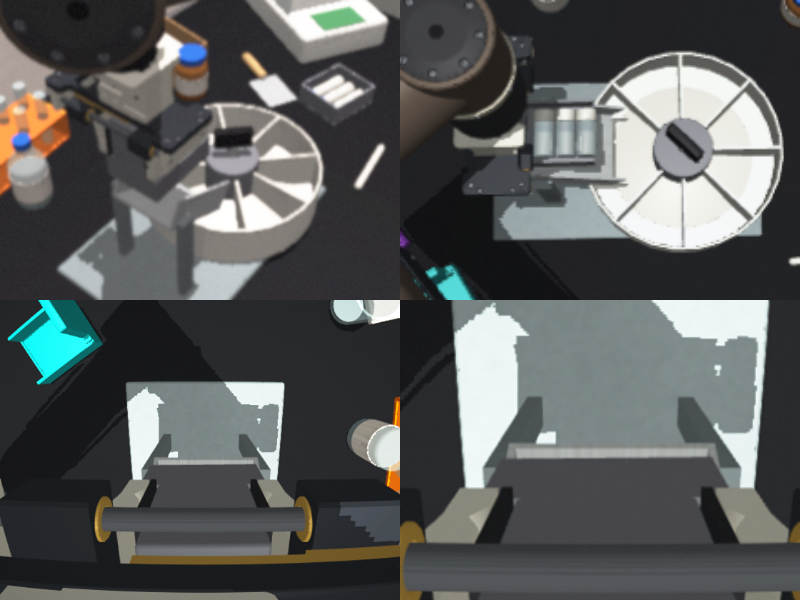

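Run:
```python
from h import *
np.set_printoptions(precision=4,suppress=True)
d=np.load('pics/w3.npz')
T=np.eye(4); T[:3,:3]=R.from_euler('xyz',[180,0,91.27],degrees=True).as_matrix(); T[:3,3]=[.4923,.18496,.30156]
np.savez('pics/w3.npz',**{**{k:d[k] for k in d},'camera_from_world':np.linalg.inv(T@d['mount'])})
c=lambda x,y:(140+(x-400)*.7,120+(y-300)*.7)
for p in [(512,446),(722,446),(515,460),(720,460)]: print(p,at('w3',*c(*p),.174))
# chute ends in unobstructed top1 at 2.5x crop (offset 210,160)
q=lambda x,y:(210+x/2.5,160+y/2.5)
print([at('top1',*q(*p),.174)[:2] for p in [(28,98),(28,195)]],[at('top1',*q(*p),.115)[:2] for p in [(145,103),(145,198)]])
# predicted tray in top image t3 panel
P=lambda X:(pix('t3',X)-[150,140])*[400/220,300/165]+[400,0]
print('tray wall tops',P([[.4923+a,.12,.273] for a in(-.042,.042)]))
```

```text
(512, 446) [0.4451 0.1737 0.174 ]
(722, 446) [0.5539 0.176  0.174 ]
(515, 460) [0.4465 0.166  0.174 ]
(720, 460) [0.5535 0.1683 0.174 ]
[array([0.5436, 0.1722]), array([0.4425, 0.1697])] [array([0.5512, 0.053 ]), array([0.4477, 0.0521])]
tray wall tops [[559.0552 162.0967]
 [560.3112  98.9695]]
```

carry_out --commands '[0.1, 0, 0, 0, 1, 0, 0, 0, 0, 1]'

```text
time_s: 13.6
tcp_pos: [0.4967, 0.1856, 0.3016]
eef_rot: [180.0, 0.0, 91.3]
contact_force: [0.6, 0.3, -2.5]
gripper_width: 0.0599
```

carry_out --commands '[0, 0, 0, 0, 1, 0, 0, 0, 0, 1, 0, 0, 0, 0, 1, 0, 0, 0, 0, 1]' --grip_force 6

```text
time_s: 14.0
tcp_pos: [0.4962, 0.185, 0.3018]
eef_rot: [180.0, -0.0, 91.3]
contact_force: [-0.7, -0.3, -4.1]
gripper_width: 0.0601
```

```bash
cat > chk.py <<'E'
from h import *
import sys
s=telemetry.get_state(); print(s['tcp_pos'].round(4),s['contact_force'].round(2),s['moment'].round(3),s['gripper_width'])
n=sys.argv[1]; t=save(n,'top')['frame'].astype(int); b=cal('t3')[0].astype(int)
D=np.abs(t-b).sum(2)>60; D=D[170:260,215:370]; v,u=np.nonzero(D); print('diff px',len(u), (u.min()+215,u.max()+215,v.min()+170,v.max()+170) if len(u) else '')
c=t[190:240,215:290]; m=(c.min(2)>190); print('bright',m.sum(),np.argwhere(m).mean(0)+[190,215] if m.any() else '')
E
python3 chk.py t4
```

```text
[0.4962 0.185  0.3018] [-0.66 -0.3  -4.13] [ 0.067 -0.11  -0.03 ] 0.06005134462574047
diff px 1056 (np.int64(215), np.int64(262), np.int64(170), np.int64(254))
bright 1119 [214.26988382 272.49776586]
```

Run:
```python
import cv2
a=cv2.imread('pics/t3.png')[180:255,205:305];b=cv2.imread('pics/t4.png')[180:255,205:305]
cv2.imwrite('pics/m4.png',cv2.hconcat([cv2.resize(i,None,fx=4,fy=4,interpolation=cv2.INTER_CUBIC) for i in(a,b)]))
```

```text
(no output)
```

View pics/m4.png

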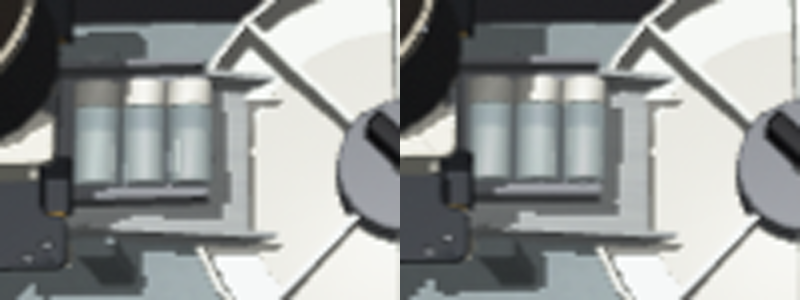

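carry_out --commands '[0, 0, 0, 0, 1, 0, 0, 0, 0, 1, 0, 0, 0, 0, 1, 0, 0, 0, 0, 1]' --grip_force 4

```text
time_s: 14.45
tcp_pos: [0.4963, 0.185, 0.3018]
eef_rot: [180.0, -0.0, 91.3]
contact_force: [0.2, 1.0, -2.6]
gripper_width: 0.06
```

```bash
python3 chk.py t5
python3 - <<'E'
from h import *
a,b=cal('t4')[0].astype(int),cal('t5')[0].astype(int); D=np.abs(a-b).sum(2)>60; D=D[180:255,215:300]; v,u=np.nonzero(D); print('vs t4',len(u),(u.min()+215,u.max()+215) if len(u) else '')
E
```

```text
[0.4963 0.185  0.3018] [ 0.15  0.99 -2.6 ] [-0.022 -0.097  0.011] 0.05995050432052834
diff px 1352 (np.int64(215), np.int64(262), np.int64(170), np.int64(254))
bright 1032 [215.19476744 274.44089147]
vs t4 1098 (np.int64(218), np.int64(260))
```

Run:
```python
from h import *
w=save('w5','wrist')['frame'][:,:,::-1]; a=save('s5','side')['frame'][:,:,::-1]; b=cv2.imread('pics/t5.png')[180:255,205:305]
q=lambda i:cv2.resize(i,(400,300),interpolation=cv2.INTER_CUBIC)
cv2.imwrite('pics/m5.png',cv2.vconcat([cv2.hconcat([q(b),q(a[150:255,180:320])]),cv2.hconcat([q(w[120:330,140:420]),q(w)])]))
```

```text
(no output)
```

View pics/m5.png

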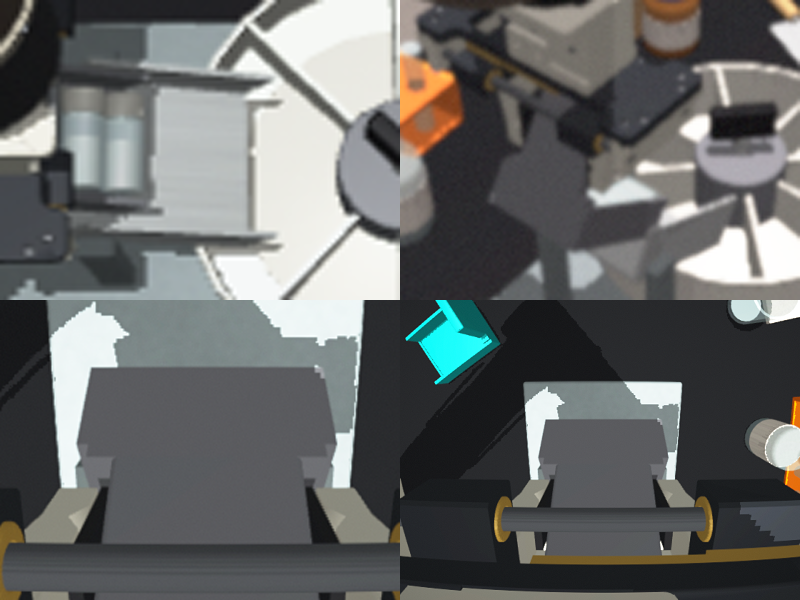

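carry_out --commands '[0, 0, 0, 0, 1, 0, 0, 0, 0, 1, 0, 0, 0, 0, 1, 0, 0, 0, 0, 1]' --grip_force 3

```text
time_s: 15.0
tcp_pos: [0.4963, 0.1851, 0.3019]
eef_rot: [180.0, -0.0, 91.3]
contact_force: [0.6, 0.3, -2.0]
gripper_width: 0.06
```

```bash
cat >> chk.py <<'E'
import os
p=f't{int(n[1:])-1}'; a=cal(p)[0].astype(int); D=np.abs(a-t).sum(2)>60; D=D[180:255,215:320]; v,u=np.nonzero(D); print('vs prev',len(u),(u.min()+215,u.max()+215) if len(u) else '')
row=t[205:225,215:275].mean(0).mean(1).astype(int); print('row',row)
row=t[205:225,266:290].mean(0).mean(1).astype(int); print('bay',row)
E
python3 chk.py t6
python3 - <<'E'
from h import *
for n in('t3','t4','t5'): print(cal(n)[0][205:225,215:275].astype(int).mean(0).mean(1).astype(int))
E
```

```text
[0.4963 0.1851 0.3019] [ 0.58  0.32 -2.01] [-0.083 -0.163 -0.03 ] 0.060020417362511916
diff px 1793 (np.int64(215), np.int64(354), np.int64(170), np.int64(254))
bright 655 [210.16946565 275.48396947]
vs prev 952 (np.int64(217), np.int64(305))
row [149 147 148 123  58  54  59  56  62  70  70  70  70  70  70  70  70  70
  70  73  87 103 113 125 131 136 142 157 174 190 190 189 190 189 189 189
 189 189 189 188 188 188 188 188 188 188 188 187 187 187 187 174 136 169
 207 177 186 197 204 210]
bay [174 136 169 207 177 186 197 204 210 214 211 203 189 173 178 196 208 212
 209 198 186 171 151 139]
[143 144 135  82  53  61  63  62  89 131 151 165 177 185 185 180 168 156
 141 105 102 143 160 173 186 195 196 183 169 153 126 106 131 152 178 179
 190 192 186 177 164 148 125 104 105 109 138 181 187 187 187 174 136 172
 222 223 222 221 222 224]
[149 147 149 125  59  59  69  84 126 161 172 181 185 180 172 159 144 118
  99 125 149 162 174 183 188 185 172 160 145 113 102 140 158 169 181 190
 186 177 165 154 137 110 108 113 119 150 188 187 187 187 187 174 136 172
 222 223 222 221 222 224]
[148 146 149 127  63  76  95 110 147 177 183 183 170 156 138 122 129 152
 166 177 183 176 168 155 140 122 104 115 152 190 190 189 190 189 189 189
 189 189 188 189 188 188 188 188 188 188 188 187 187 187 187 174 136 172
 222 223 222 222 222 224]
```

Run:
```python
from h import *
b=cv2.imread('pics/t6.png')[170:270,205:365]; a=save('s6','side')['frame'][:,:,::-1][150:255,180:360]
cv2.imwrite('pics/m6.png',cv2.vconcat([cv2.resize(b,(560,350),interpolation=cv2.INTER_CUBIC),cv2.resize(a,(560,240))]))
```

```text
(no output)
```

View pics/m6.png

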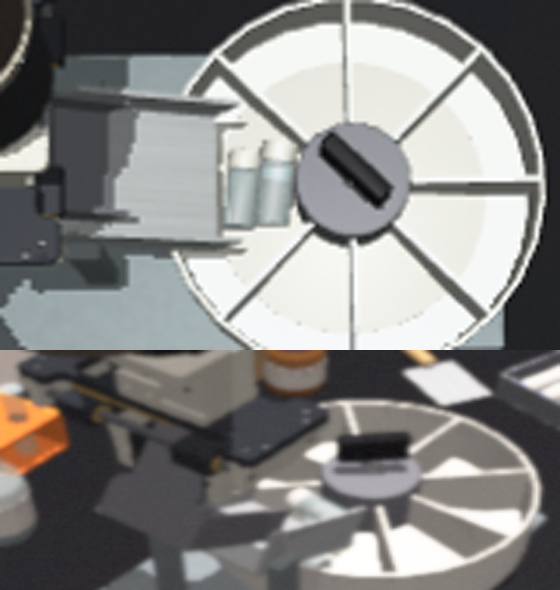

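carry_out --commands '[0, -0.3, 0, 0, 1, 0, 0.3, 0, 0, 1, 0, -0.3, 0, 0, 1, 0, 0.3, 0, 0, 1, 0, 0, 0, 0, 1, 0, 0, 0, 0, 1]' --grip_force 4

```text
time_s: 15.7
tcp_pos: [0.4962, 0.1851, 0.3017]
eef_rot: [-180.0, 0.0, 91.3]
contact_force: [-0.1, -0.3, -2.7]
gripper_width: 0.0599
```

```bash
python3 chk.py t7
python3 - <<'E'
from h import *
F=[]
for _ in range(12):
    cams.capture('wrist'); F.append(np.r_[telemetry.get_state()['contact_force'],telemetry.get_state()['moment']])
print(np.mean(F,0).round(3),np.std(F,0).round(3))
E
```

```text
[0.4962 0.1851 0.3017] [-0.07 -0.31 -2.74] [-0.026 -0.074  0.05 ] 0.05986869786261233
diff px 1522 (np.int64(215), np.int64(354), np.int64(170), np.int64(254))
bright 893 [214.36954087 277.12430011]
vs prev 501 (np.int64(217), np.int64(305))
row [148 146 142 109  58  54  59  57  63  70  70  70  70  70  70  70  70  70
  70  75  82  84 100 115 131 138 145 159 177 190 190 190 189 189 189 189
 189 189 189 188 188 188 188 188 188 188 188 187 187 187 187 179 160 174
 196 206 198 189 178 180]
bay [179 160 174 196 206 198 189 178 180 210 231 231 231 231 232 231 228 222
 217 210 209 207 203 170]
[ 1.440e-01 -8.300e-02 -1.771e+00 -6.600e-02 -1.350e-01 -1.000e-03] [0.455 0.582 0.539 0.016 0.037 0.032]
```

carry_out --commands '[0, 0, 0.4, 0, 1, 0, 0.2, 0.4, 0, 1, 0, 0.5, 0, 0, 1, 0, 0.7, 0, 0, 1, 0, 0.7, 0, 0, 1, 0, 0.7, 0, 0, 1, 0, 0.7, 0, 0, 1, 0, 0.7, 0, 0, 1]' --grip_force 12

```text
time_s: 17.15
tcp_pos: [0.4957, 0.3549, 0.3328]
eef_rot: [-180.0, 0.0, 91.3]
contact_force: [0.4, 1.3, -1.9]
gripper_width: 0.0599
```

carry_out --commands '[0, 0.7, -0.3, 0, 1, 0, 0.6, -0.6, 0, 1, 0, 0.4, -0.7, 0, 1, 0, 0.15, -0.7, 0, 1, 0, 0, -0.7, 0, 1, 0, 0, -0.7, 0, 1, 0, 0, -0.7, 0, 1, 0, 0, -0.2, 0, 1]'

```text
time_s: 17.95
tcp_pos: [0.4944, 0.426, 0.1453]
eef_rot: [-179.8, 0.3, 91.3]
contact_force: [-0.0, -0.9, -2.4]
gripper_width: 0.0602
```

Run:
```python
from h import *
s=telemetry.get_state(); print(s['tcp_pos'],s['contact_force'],s['moment'],s['gripper_width'])
d=save('t8','top'); b=d['frame'][170:270,205:365][:,:,::-1]
a=save('s8','side')['frame'][:,:,::-1]
cv2.imwrite('pics/m8.png',cv2.vconcat([cv2.resize(b,(560,350),interpolation=cv2.INTER_CUBIC),cv2.resize(a[160:260,190:360],(560,245),interpolation=cv2.INTER_CUBIC)]))
```

```text
[0.49444001 0.42604265 0.14533931] [-0.00386131 -0.89978392 -2.369083  ] [-0.22202504 -0.1002699  -0.02408287] 0.060230815223461846
```

carry_out --commands '[0, 0, -0.3, 0, 1, 0, 0, -0.3, 0, 1, 0, 0, -0.3, 0, 1, 0, 0, -0.3, 0, 1, 0, 0, -0.2, 0, 1, 0, 0, 0, 0, 1]' --grip_force 4

```text
time_s: 18.65
tcp_pos: [0.4963, 0.4272, 0.093]
eef_rot: [180.0, 0.0, 91.3]
contact_force: [0.1, 0.5, -1.7]
gripper_width: 0.0598
```

carry_out --commands '[0, 0, -0.2, 0, 1, 0, 0, -0.2, 0, 1, 0, 0, -0.1, 0, 1, 0, 0, 0, 0, 1]'

```text
time_s: 19.05
tcp_pos: [0.4956, 0.4258, 0.0724]
eef_rot: [-179.9, 0.1, 91.3]
contact_force: [0.0, -0.3, 0.3]
gripper_width: 0.0288
```

Run:
```python
from h import *
d=save('w9','wrist');save('t9','top');save('s9','side'); s=telemetry.get_state(); print(s['tcp_pos'],s['contact_force'],s['moment'],s['gripper_width'])
```

```text
[0.49627301 0.4267473  0.07370097] [ 0.32570802  0.05889668 -0.3777889 ] [-0.01893755 -0.1269601  -0.01048702] 0.012822939884914333
```

carry_out --commands '[0, 0, 0.3, 0, 0.4, 0, 0, 0.6, 0, 0.4, 0, 0, 0.8, 0, 0.4, 0, 0, 0.9, 0, 0.4, 0, 0, 0.9, 0, 0.4, 0, 0, 0.9, 0, 0.4, 0, 0, 0, 0, 0.4]'

```text
time_s: 19.9
tcp_pos: [0.4982, 0.4287, 0.2576]
eef_rot: [179.6, -0.4, 91.3]
contact_force: [0.4, 1.1, 1.2]
gripper_width: 0.0263
```

Run:
```python
from h import *
s=telemetry.get_state(); print(s['tcp_pos'],s['eef_rot'],s['contact_force'],s['gripper_width'])
save('w10','wrist');save('t10','top');save('s10','side')
L=lambda n:cv2.imread(f'pics/{n}.png')
q=lambda i:cv2.resize(i,(400,300),interpolation=cv2.INTER_CUBIC)
cv2.imwrite('pics/m10.png',cv2.vconcat([cv2.hconcat([q(L('w9')),q(L('w10'))]),cv2.hconcat([q(L('t10')[150:285,110:290]),q(L('s10')[160:370,120:400])])]))
```

```text
[0.49819846 0.42867836 0.25764283] [179.56140858  -0.44659312  91.33496712] [0.43520079 1.13088668 1.18136542] 0.02627438673032273
```

View pics/m10.png

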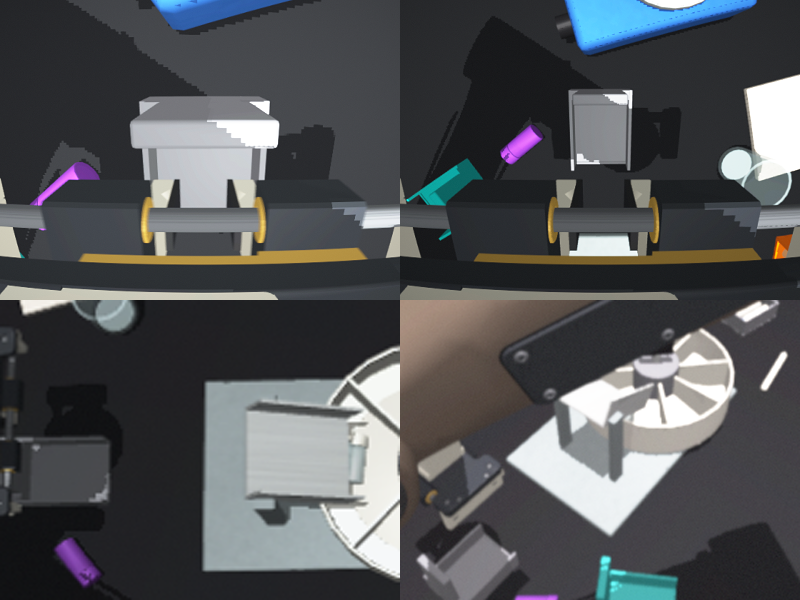

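Run:
```python
from h import *
a=cal('top0')[0].astype(int); b=cal('t10')[0].astype(int)
D=(np.abs(a-b).max(2)>50).astype(np.uint8); D=cv2.morphologyEx(D,cv2.MORPH_OPEN,np.ones((3,3),np.uint8))
n,l,st,c=cv2.connectedComponentsWithStats(D)
for s,m in zip(st[1:],c[1:]):
    if s[4]>15: print(s,m.round(0), b[l==list(map(tuple,st)).index(tuple(s))].mean(0).round())
# tray floor uniformity & plate/lip geometry in w10
d=np.load('pics/w10.npz'); T=np.eye(4); T[:3,:3]=R.from_euler('xyz',[179.56,-.45,91.33],degrees=True).as_matrix(); T[:3,3]=[.4982,.4287,.2576]
np.savez('pics/w10.npz',**{**{k:d[k] for k in d},'camera_from_world':np.linalg.inv(T@d['mount'])})
C=lambda x,y:((x-400)*1.4,y*1.4)
for nm,p,z in [('plate L',(575,95),.105),('plate R',(629,95),.105),('wallL',(572,168),.035),('wallR',(629,168),.035)]: print(nm,at('w10',*C(*p),z))
f=d['frame'][150:222,250:310]; print('floor gray rows',f.mean(2)[::6,::6].astype(int))
print('bay cols'); t=cal('t10')[0][195:245:3,255:295:2]; print(t.mean(2).astype(int))
```

```text
[ 21 135  10   3  30] [ 26. 136.] [94. 82. 73.]
[ 32 136  11   6  36] [ 37. 138.] [96. 84. 74.]
[   8  144  100   94 4351] [ 53. 197.] [66. 61. 57.]
[269 191  17  16  77] [277. 199.] [115. 116. 111.]
[325 205  26  12  87] [338. 210.] [240. 240. 236.]
[267 208  23  11  87] [277. 213.] [223. 222. 216.]
[296 208  10   9  66] [300. 212.] [51. 51. 54.]
[152 211  26  28 567] [164. 224.] [41. 42. 44.]
[309 211  10   9  66] [314. 215.] [150. 152. 158.]
[270 215   5  18  69] [272. 223.] [161. 170. 168.]
[127 217   5  18  61] [129. 225.] [72. 74. 77.]
[141 216  11  22 187] [146. 226.] [72. 74. 77.]
[295 218   9   9  60] [298. 222.] [154. 156. 162.]
[307 221  10   8  65] [312. 224.] [49. 49. 52.]
[322 222  34   4 135] [339. 223.] [113. 113. 109.]
[320 229  32  16 130] [336. 237.] [241. 242. 237.]
[275 234   5   4  16] [277. 236.] [238. 238. 232.]
[136 239   4   4  16] [138. 240.] [57. 58. 61.]
[327 245  16  16  74] [334. 252.] [107. 108. 104.]
[  0 249  16   8  89] [  7. 253.] [117. 113. 102.]
[   0  282  128  138 7714] [ 57. 357.] [93. 81. 71.]
[150 292  14  10  69] [156. 296.] [32. 98. 98.]
[
[... 1852 characters left out ...]
 233 175
  156 156]
 [188 188 188 189 188 189 171 203 185 148 232 233 233 233 234 234 234 112
  159 158]
 [188 187 187 186 185 184 170 205 179 165 233 233 234 234 235 235 235  98
  157 159]
 [186 186 184 184 185 186 182 203 173 166 233 234 234 235 236 236 237 150
  110 161]
 [184 183 182 183 184 184 140 154 157 170 234 236 236 236 237 238 238 229
   49 112]
 [188 189 187 188 188 188 137 233 233 234 234 236 236 237 238 239 240 240
  237 239]
 [184 183 183 186 185 185 158 222 229 230 236 236 237 238 238 239 240 245
  194 157]
 [ 80  80  78  76  76  75  79  94 166 227 230 236 237 238 239 240 245 122
  229 243]
 [226 139 170 171 171 171 172 188 234 235 236 236 238 238 242 229 134 242
  243 243]]
```

Run:
```python
from h import *
c=np.array([.4988,-.048])
for u in (266.5,269,271,273,274.5):
    for z in (.045,.06): p=at('t10',u,222,z)[:2]; print(u,z,p.round(4),'r',round(np.hypot(*(p-c)),4))
n=cal('t10')[0][200:242:2,262:284]; print(n.astype(int).mean(2).astype(int))
```

```text
266.5 0.045 [0.5059 0.0587] r 0.1069
266.5 0.06 [0.5034 0.0582] r 0.1063
269 0.045 [0.5059 0.0517] r 0.0999
269 0.06 [0.5034 0.0513] r 0.0994
271 0.045 [0.5059 0.046 ] r 0.0943
271 0.06 [0.5034 0.0457] r 0.0938
273 0.045 [0.5059 0.0404] r 0.0887
273 0.06 [0.5034 0.0401] r 0.0882
274.5 0.045 [0.506  0.0361] r 0.0845
274.5 0.06 [0.5035 0.0359] r 0.084
[[ 73  72  73  73  72  73  73  72  80 113 168 226 245 232 161 109  90  89
  102 176 240 240]
 [ 91  91  89  86  93 132 193 218 246 246 245 241 233 230 230 225 193 139
   95  90  90 136]
 [184 183 182 187 217 241 241 241 241 239 229 222 222 224 230 230 230 230
  221 163 102  89]
 [184 184 184 181 166 141 141 149 164 151 151 151 179 230 230 230 230 230
  231 231 222 163]
 [188 188 188 187 174 145 196 226 233 230 230 230 231 230 230 230 230 231
  231 231 231 231]
 [187 187 187 185 174 149 166 182 241 237 230 222 222 228 230 231 230 231
  230 231 231 231]
 [188 188 188 188 187 176 171 226 244 240 229 212 181 168 231 231 231 231
  231 232 232 232]
 [189 187 188 189 179 157 189 237 240 231 217 197 166 162 231 231 231 231
  232 232 232 232]
 [18
[... 505 characters left out ...]
0 166 217 234 233 233 234 234
  235 235 235 235]
 [184 185 185 186 183 182 202 203 188 173 152 166 224 233 233 234 234 234
  235 235 235 236]
 [185 184 184 184 182 184 198 195 182 168 150 173 234 234 235 235 236 236
  236 236 236 237]
 [186 186 185 185 171 119 109 128 128 127 138 181 234 234 235 235 235 236
  236 236 237 237]
 [188 188 188 188 177 137 168 233 233 233 234 234 234 234 235 236 236 236
  236 237 237 238]
 [184 185 184 184 174 139 168 232 233 234 234 234 234 235 236 236 237 237
  238 238 238 238]
 [176 175 176 177 177 176 176 176 176 177 177 184 216 236 236 236 236 237
  238 238 238 238]
 [ 76  76  76  75  75  79  80  94 129 166 205 227 228 230 236 236 237 237
  238 238 238 239]]
```

carry_out --commands '[0, 0, 1, -1, 0.4, 0, -0.5, 0.2, -1, 0.4, 0, -0.9, 0, -1, 0.4, 0, -0.9, 0, -1, 0.4, 0, -0.9, 0, -1, 0.4, 0, -0.9, 0, -1, 0.4, 0, -0.9, 0, -1, 0.4, 0, -0.9, 0, -1, 0.4]'

```text
time_s: 20.85
tcp_pos: [0.4955, 0.1892, 0.2967]
eef_rot: [-180.0, 0.1, 59.1]
contact_force: [0.6, 0.7, 0.5]
gripper_width: 0.0262
```

carry_out --commands '[0, -0.9, 0, -1, 0.4, 0, -0.9, 0, -1, 0.4, 0, -0.9, 0, -1, 0.4, 0, -0.9, 0, -1, 0.4, 0, -0.9, 0, -1, 0.4, 0, -0.9, 0, -1, 0.4, 0, 0, 0, -1, 0.4, 0, 0, 0, -1, 0.4]'

```text
time_s: 21.65
tcp_pos: [0.4955, -0.0264, 0.2967]
eef_rot: [-180.0, 0.1, 27.0]
contact_force: [0.2, 0.4, -0.3]
gripper_width: 0.0265
```

carry_out --commands '[0, 0, 0, -1, 0.4, 0, 0, 0, -1, 0.4, 0, 0, 0, -1, 0.4, 0, 0, 0, -1, 0.4, 0, 0, 0, -1, 0.4, 0, 0, 0, -1, 0.4, 0, 0, 0, -1, 0.4, 0, 0, 0, -1, 0.4]'

```text
time_s: 22.45
tcp_pos: [0.4956, -0.0251, 0.2966]
eef_rot: [180.0, 0.1, -4.9]
contact_force: [-0.6, 0.2, -0.3]
gripper_width: 0.0262
```

carry_out --commands '[0, 0, 0, -1, 0.4, 0, 0, 0, -1, 0.4, 0, 0, 0, -1, 0.4, 0, 0, 0, -1, 0.4, 0, 0, 0, -1, 0.4, 0, 0, 0, -1, 0.4, 0, 0, 0, -1, 0.4, 0, 0, 0, -1, 0.4]'

```text
time_s: 23.25
tcp_pos: [0.4956, -0.0251, 0.2966]
eef_rot: [179.9, 0.1, -36.9]
contact_force: [0.4, -0.1, 0.8]
gripper_width: 0.0263
```

carry_out --commands '[0, 0, 0, -1, -1, 0, 0, 0, -1, -1, 0, 0, 0, -1, -1, 0, 0, 0, -1, -1, 0, 0, 0, -1, -1, 0, 0, 0, -1, -1, 0, 0, 0, -1, -1, 0, 0, 0, -1, -1]'

```text
time_s: 24.05
tcp_pos: [0.4956, -0.0251, 0.2966]
eef_rot: [179.9, 0.0, -68.9]
contact_force: [1.0, 0.5, -0.7]
gripper_width: 0.0844
```

carry_out --commands '[0, 0, 0, -1, -1, 0, 0, 0, -1, -1, 0, 0, 0, -1, -1, 0, 0, 0, -1, -1, 0, 0, 0, -1, -1, 0, 0, 0, 0, -1, 0, 0, 0, 0, -1, 0, 0, 0, 0, -1]'

```text
time_s: 24.85
tcp_pos: [0.496, -0.025, 0.2974]
eef_rot: [180.0, -0.0, -88.6]
contact_force: [0.1, -0.1, -0.4]
gripper_width: 0.0875
```

Run:
```python
from h import *
s=telemetry.get_state(); print(s['tcp_pos'],s['eef_rot'],s['contact_force'],s['time_s'])
d=save('w11','wrist'); T=np.eye(4); T[:3,:3]=R.from_euler('xyz',s['eef_rot'],degrees=True).as_matrix(); T[:3,3]=s['tcp_pos']
d={k:np.array(v) for k,v in d.items()}; d['camera_from_world']=np.linalg.inv(T@d['mount']); np.savez('pics/w11.npz',**d)
print('lip',pix('w11',[[.4988-.05,.057,.115],[.4988+.05,.057,.115],[.4988,.057,.115]]).round())
print('axis pts z.05',[(r,pix('w11',[[.4988-.0227*r,-.048+r,.05]]).round().tolist()) for r in (.06,.08,.1,.12,.14)])
g=d['frame'].astype(int).mean(2); print(g[180:300:6,196:380:6].astype(int))
```

```text
[ 0.49604886 -0.02501371  0.29739172] [ 1.79955673e+02 -1.13364443e-02 -8.86159738e+01] [ 0.05375898 -0.10766648 -0.37536682] 24.85
lip [[334. 276.]
 [227. 274.]
 [281. 275.]]
axis pts z.05 [(0.06, [[284.0, 209.0]]), (0.08, [[283.0, 227.0]]), (0.1, [[283.0, 244.0]]), (0.12, [[283.0, 261.0]]), (0.14, [[283.0, 278.0]])]
[[116 117 116 116 116 116  80  58  59  60  10   9  17  12   9   9  56  59
   58  57 144  56  62 113 114 112 110 226 226 225 225]
 [115 116 115 115 116 115 115  57  59   9  10  16  13  13   7  59  59  59
   59 104 141  55 113 112 113 111 116 226 226 225 231]
 [116 115 115 115 115 114 115  96  59   7  13  12  12  11  59  58  57  58
   57 141 140  59 112 112 112 112 115 226 225 225 240]
 [226 177 138 119 114 114 114  79  28  12  11   8   9  57  59  58  57  58
   57 141 114  71  80 115 114 116 226 226 225 235 240]
 [231 224 224 224 143 113  78 121 116  10   9   7  58  58  57  55  58  58
   57 168 227 123  70  93 225 226 225 225 224 240 240]
 [237 225 224 195 106  78 121 114 113 115  17  99  56  57  56  56  55  84
  112 187 226 225 121  70  92 224 224 225 240 240 239]
 [237 
[... 1100 characters left out ...]
  119 119 118 118 117  99  80  80  80  80  79  80  80]
 [ 73  74  74  75  75  74  75 115 119  99 186 214 194 194 189 183 180 184
  118 119 106  82  80  81  81  80  81  81  80  79  79]
 [ 74  73  74 165  53  70 128 105 109 101 135 141 142 142 147 150 151 138
   94  93  98  96  94  79  64 132  81  79  81  78 244]
 [230  73  74 166  55  70 142 114 114 118 121 116 115 110 113 114 108 109
  109 107 111 107 104  79  61 146  81  81  89  93  67]
 [140 234 151 174  55  89 205 116 117 120 123 119 119 112 116 116 111 112
  112 106 112 108 106  85  59 153  85 121  66  67  66]
 [ 29  29  28  28  29  28  29  29  30  30  29  28  29  29  31  28  30  29
   29  30  30  30  30  28  30  28  30  30  28  29  30]]
```

Run:
```python
from h import *
f=cal('w11')[0].astype(int)
print('gray'); ch=" .:-=+*#%@"
g=f.mean(2)
for v in range(216,292,2): print(v,''.join(ch[min(9,int(g[v:v+2,u:u+2].mean()/25.6))] for u in range(180,400,2)))
print('tint: t=teal c=cream')
for v in range(216,292,2): print(v,''.join((lambda p:'t' if p[2]-p[0]>0.04*p.mean() else 'c' if p[0]-p[2]>0.06*p.mean() else '.')(f[v:v+2,u:u+2].mean((0,1))) for u in range(180,400,2)))
```

```text
gray
216 @@@@@@@@@@@@@%*==----=============================================#%%%%%%%%%#**+-::-*%%%@@@@@@@@@@@@@@@#==----
218 @@@@@@@@@@@@@#==----===+==========================================+#%%%%%%%%%@@@#-::-*%@@@@@@@@@@@@@@@%+==----
220 @@@@@@@@@@@@%+=----===#%===========================================#%%%%%%%%%%@@@#-::-*@@@@@@@@@@@@@@@#==-----
222 @@@@@@@@@@@#+=----===#%%===========================================*%%%%%%%%%%%@@@#-::-*@@@@@@@@@@@@@#==------
224 @@@@@@@@@@#+=----===#%%*============================================%%%%%%%%%%%%@@@#-::-*@@@@@@@@@@@#==-------
226 @@@@@@@@@#==----#%+#%%%+============================================%*=#%%%%%%%%%@@@#-::-*@@@@@@@@@%==--------
228 #@@@@@@@#==----#@@%@@%%*========-----===============================#*=*%%%%%%%%%@@@@#-::-*@@@@@@@%+=---------
230 -%@@@@@#+=----#@@@@@@@%#========-------==---========================**==%%%%%%%%@@@@@@#-::-*@@@@@%+=----------
232 :=%@@@*+=----#@@@@@@@@@#==+======------========-------=================+%%%%%%@@@@@@@@@#-::-*@@@@*==----------
234 ::=%@#==----#@@@@@@@@@@#==%===========-++++++========---
[... 6965 characters left out ...]
tttttttttt
280 tttttc..ccccccccc...................................................................cccccccccc.c.ttttttttttttt
282 ttttt.....ccccccc...................................................................ccccccccccc.tttttttttttttt
284 ttttttt....ccccc....................................................................ccccccccc.tttttttttttttttt
286 tttttttt.....ccc....................................................................cccccccc.tttttttt.tttttttt
288 tttttttttt.....c....................................................................cccccc.ttttttttttttttttttt
290 ttttttttttt.cc......tt........................................................tt..........tttttttttttttttttttt
```

Run:
```python
from h import *
c=np.array([.4988,-.048]); a=np.radians(91.3); Y=np.array([np.cos(a),np.sin(a)]); X=np.array([Y[1],-Y[0]])
def cyl(r,z):
    t=np.linspace(0,2*np.pi,60); P=[[*(c+(r+.014*np.cos(k))*Y),z+.014*np.sin(k)] for k in t]
    v=pix('w11',P)[:,1]; e=pix('w11',[[*(c+r*Y+s*X),z+.012] for s in(-.031,.031)])
    top=pix('w11',[[*(c+r*Y),z+.014]])[0,1]
    return v.min().round(1),v.max().round(1),'crest',top.round(1),'len',abs(e[0,0]-e[1,0]).round(1)
print('A',cyl(.102,.053)); print('B low',cyl(.1297,.0475)); print('B stacked',cyl(.119,.0745))
f=cal('w11')[0].astype(int)
for v in (244,248,266,270): print(v,f[v:v+2,216:312].mean((0,2)).astype(int)[::1])
for u in (268,280,292): print(u,f[228:280,u:u+3].mean((1,2)).astype(int))
```

```text
A (np.float64(234.2), np.float64(260.1), 'crest', np.float64(252.1), 'len', np.float64(58.7))
B low (np.float64(255.7), np.float64(280.8), 'crest', np.float64(273.7), 'len', np.float64(56.8))
B stacked (np.float64(256.5), np.float64(283.5), 'crest', np.float64(275.9), 'len', np.float64(61.1))
244 [236 236 236 236 236 237 236 236 237 238 240 153 118 118 120 120 121 119
 119 121 120 120 120 120 119 114 119 122 122 123 124 125 126 126 126 126
 125 124 118  95 145 181 187 186 186 187 187 188 190 190 191 191 191 192
 195 196 196 195 195 194 193 192 191 190 188 188 187 185 184 183 182 181
 179 178 177 176 175 173 172 171 170 169 165 147 107 109 110 110 111 112
 112 113 114 115 115 116]
248 [236 235 236 236 236 236 236 236 236 238 239 154 118 119 120 120 120 120
 119 119 119 120 121 120 119 108 107 109 110 110 111 112 113 114 115 115
 115 117 114  98 158 179 179 179 180 181 180 181 183 183 184 184 185 186
 186 187 189 189 190 191 193 193 194 195 196 197 197 197 198 199 198 198
 198 196 196 195 194 193 192 190 190 188 175 134 120 120 120 121 120 120
 120 120 120 120 120 119]
266 [ 74  74  73
[... 721 characters left out ...]
78 145 119 118 119 119 118
 119 121 121 120 117 118]
268 [112 111 108 101 103 115 125 135 143 150 156 163 171 179 186 191 193 193
 192 189 188 184 178 171 163 148 129 121 119 111 115 126 136 146 153 160
 169 178 186 193 194 194 193 191 187 182 178 170 141 117 112 113]
280 [111 111 112 111 101  97 104 108 117 131 142 148 155 162 170 179 185 190
 194 197 198 196 190 182 173 167 157 138 120 113 105 106 118 128 140 147
 154 160 168 177 184 186 188 189 191 191 188 181 148 119 113 114]
292 [111 111 111 111 110 102  94 100 103 109 122 135 143 149 155 163 170 176
 182 187 190 195 199 197 190 181 174 165 148 125 112 105 101 109 121 132
 142 148 155 162 170 177 181 182 184 187 190 192 154 116 108 108]
```

Run:
```python
from h import *
a=cal('top1')[0].astype(int); b=cal('t10')[0].astype(int)
D=np.abs(a-b).max(2)>50; print('knob/right-half carousel changed px top1->t10',D[170:275,285:360].sum())
f0=cal('w11')[0].astype(int); f1=cams.capture('wrist')['frame'].astype(int); print('still: max diff in bay',np.abs(f0-f1)[225:276,216:320].max())
s=telemetry.get_state(); print(s['time_s'],s['contact_force'],np.abs(s['qd']).max())
if D[170:275,285:360].sum()<60: r.close_job(); print('closed')
```

```text
knob/right-half carousel changed px top1->t10 0
still: max diff in bay 101
24.95 [-0.27450678  0.75319089  0.1318854 ] 0.35582620027555123
the job is handed in; nothing more can be done
closed
```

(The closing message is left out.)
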